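# Hold a viscometer ball over the viewing base

### The job

First press the raised end of the loose white cover plate down until the plate lies flush in the viewing base. Then take the carrier tray that has the steel ball lying loose in its pocket by its upright fin, and carry it without the ball leaving the pocket, to finish with the ball above the middle of the plate, the tray still gripped, level and at rest in mid-air about 10 cm above the plate. The program finishes while holding it there; leave the empty tray and the other things where they stand.

Things in the scene. Friction and masses are not known exactly. Their poses are not given: they have to be found in the camera images.
- station: viewing base: fixed flat aluminium frame, 150 mm (its x) by 170 mm (its y, from -75 to +95), 28 mm high, on the bench. Origin: on the bench directly under the middle of its square recess, z up. The recess is 105 x 105 mm, 12 mm deep, floor at z = 16 mm. On the frame's wider +y border stand two black studs 12 mm across and 5 mm high, at x = -35 and +35, y = +80 mm.
- plate: loose opal-white square cover plate 100 x 100 x 12 mm, 0.15 kg, lying in the recess of the viewing base. Origin: centre of its underside; z is its upward normal; x and y run as those of the base. At the start its -y edge is down on the recess floor and its +y end (the one next to the studs) is held up about 11 mm by a push catch, so it leans 0.11 rad. When seated, its origin is 16 mm and its top 28 mm above the bench, flush with the frame.
- catch (a joint): travel in m of the push catch, a 60 x 8 mm black bar under the plate at y = +38 mm of the base: 0 = fully up (start), 0.010 = fully down. It is stiff (about 6 N pushes it down) and stays where it is pushed; there is no spring.
- tray: the grey plastic carrier tray with the ball in it, about 0.22 kg (its weight varies): base plate 150 (x) x 70 (y) x 6 mm; round pockets at x = +50 and x = -50 mm; in the middle an upright fin 50 mm long (x), 12 mm thick (y), from z = 6 to z = 58 mm, to grip across its 12 mm. Origin: centre of the underside, z up.
- pocket (a point): point of the tray at x = +50, y = 0, z = 19 mm: where the ball's centre is when the ball lies in the middle of its pocket. Pocket: inside diameter 34 mm, flat floor at z = 8 mm, rim only 3 mm high (top at z = 11 mm).
- ball_center (a point): centre of the loose steel ball, 22 mm across, 43 g; it can roll about inside the pocket and goes over the rim if the tray tips more than about 40 degrees or is jerked.
- spare: another tray just like it with both pockets empty; not to be moved. Origin as for the tray.
- dish: closed round glass dish, 55 mm across, 17 mm high; not to be moved. Origin: centre of its underside.
- stopper: black rubber stopper, 34 mm across, 28 mm high; not to be moved. Origin: centre of its underside.
- beaker: glass beaker, 52 mm across, 65 mm high; not to be moved. Origin: centre of its underside.
- jar: small amber jar with a black cap, 48 mm across, 60 mm high; not to be moved. Origin: centre of its underside.

How it is judged:
By the outcome, as a careful person would: the job done as asked, in the order asked, and still so for the second after the job is handed in, while the arm keeps its last pose, push and grip.
It also fails if it takes over 64 s, if anything falls off the work surface, if the arm or the gripper's body presses on something with over 40 N, if the wrist force passes 120 N, or if a joint passes its speed limit or range.

### The arm

A 6-joint arm with a two-finger parallel gripper is mounted at the origin on the work surface. World frame = base frame: x ahead of the robot, y to its left, z up, the work surface at z = 0. Lengths are in m, angles in degrees, forces in N, time in s.
With the tool pointing down it reaches from about 0.25 to 0.725 m from the base axis. Payload 9.7 kg.
Tool frame: the origin (TCP) lies at the very end of the fingers, on their centre line; the grasp point (between the pads) lies 19 mm behind it; z points along the fingers, y is the direction in which the jaws open and shut (so a half turn about z gives the same grasp; the last joint's range is limited). The gripper opens to 85 mm and grips with 20 to 120 N. Pads are 22 mm wide; open, the fingers measure 114 mm over their backs; the gripper's body (76 mm by 85 mm) begins 54 mm behind the grasp point. The pads swing forward as they close: fully open they stand 13 mm farther back than shut.
Start: joints at [-67.38, 4.979, 10.078, 95.1, 0, 90], TCP at [0.212, -0.508, 0.206] pointing down, gripper open.
Joint ranges: [-179.16, 179.16], [-48.56, 103.87], [-65.8, 70.77], [-126.05, 130.52], [-82.76, 87.17], [-180, 180]. Speed limits (degrees/s): [127.2, 127.2, 147.25, 180, 180, 180].

### API

Orientations are given as [roll, pitch, yaw] about the fixed x, y, z axes, in that order (R = Rz(yaw) Ry(pitch) Rx(roll)).
In Python, from workcell import bot gives the robot as it stands. The module is installed in compiled form; this text tells all that it offers.
- The arm moves only by the tool step_arm, never from a script. Its arguments are lists of equal length, an entry for each row: "dr": the turn, a rotation vector about the tool's x, y, z in rad, a list of three; "xyz": the shift along the tool's x, y, z in units of 40 mm (1.0 is 40 mm), a list of three; "gripper": the opening, from 0 (shut) to 1 (fully open). In form: {"dr": [[wx, wy, wz], ...], "xyz": [[x, y, z], ...], "gripper": [gripper, ...]}. A call has exactly 8 rows; each row is the pose to reach, as a shift and turn from the pose commanded when the call began, along the tool's axes at that moment; what a row does not reach only later rows make up. A row lasts 1/10 s, in which the tool goes at most 50 mm and 8.59 degrees, less where a joint would pass 70% of its speed; a pose out of reach is approached as far as the arm can. A call with a gripper value outside its range is refused whole. The fingers move at their own pace and stop on an object; "squeeze" is the grip in N (left out, the last holds). Time passes only in rows, so rows that repeat a pose let the fingers close, or fill a call up. It gives the time, the measured TCP pose, the force and the opening at its end, in the units of the state.
- bot.get_obs(): the state, without advancing time (a new reading comes with each control period).
- bot.camera(name): name is "scene" or "top" or "wrist"; returns a dict with "image" (384x512x3 uint8, red, green, blue), "camera_matrix" (3x3 intrinsics, pixels), "R" (3x3) and "t" (3): a world point X has camera coordinates R X + t. Camera axes: x right, y down, z forward; pixel columns grow to the right and rows downward; lengths in m; the calibration is good to about 2 mm. The wrist camera is an equidistant fisheye: a pixel r from the principal point sees the ray r / f radians off the axis. A picture is of the moment at which its call begins. There is no depth.
- bot.job_done(): hands the job in, once; it reports no verdict.
Trained networks look in a picture, given as the dict that the camera call returned (one of the last four; its "shot" number tells which), for a name from the list of things; names that differ only in an ending like _2 or _b are one class to them, and where a whole thing is asked for, a point or a joint stands for the part that bears it (a point fixed in the world has none). Each returns a list of dicts, best first, with "p" (0 to 1); they miss things now and then, are a little off and sometimes report something else, mostly with a low value. They report only what shows in the picture. A call takes as long as a camera call.
- bot.regions_of(picture, thing): "region" (384x512 bool, what is visible of it) and "box" ([centre column, centre row, width, height] in pixels, round what is visible of it).
The state is a dict: "time": time; "q": joint angles; "qd": joint speeds; "joint_efforts": joint torques, N m; "ee_pos": TCP position; "tcp_rot": TCP orientation; "wrist_force": force on the tool from outside, world axes, zero at the start; "torque": the same for the moment, N m; "opening": finger opening in m.
Only numpy, scipy, OpenCV 4.12 (cv2) and the standard library are available. Lean on these libraries where they do the work, as an engineer would, in place of code of your own. Each camera call takes 0.05 s, during which the arm holds its last target.

## Working session

There is one attempt and no reset: what is moved stays moved. The work goes in short steps, Python scripts to look and compute and a tool call to move; the robot and the scene stay as the last step left them, time stands still between calls to the robot, and variables do not carry over. Pictures are saved under pics/ and viewed, and the job is handed in when it is done.

Besides the shell and the picture viewer there is one more tool, called after "Call:" as name(argument=value, ...) on one line, values as JSON. step_arm: Moves the arm, as the interface text tells. Its arguments: {"type":"object","properties":{"dr":{"type":"array"},"xyz":{"type":"array"},"gripper":{"type":"array"},"squeeze":{"type":"number"}},"required":["dr","xyz","gripper"]}

```bash
mkdir -p pics; ls; python3 - <<'E'
from workcell import bot
import cv2,pickle
o=bot.get_obs();print(o)
P={}
for n in("scene","top","wrist"):
    c=bot.camera(n);P[n]=c
    cv2.imwrite(f"pics/{n}0.png",c["image"][:,:,::-1])
    print(n,c["camera_matrix"].tolist(),c["R"].tolist(),c["t"].tolist())
    for t in("station","plate","tray","ball_center","spare","dish","stopper","beaker","jar"):
        for r in bot.regions_of(c,t)[:3]: print(t,round(r["p"],2),[round(float(v),1) for v in r["box"]])
pickle.dump(P,open("p0.pkl","wb"))
E
```

```text
pics
{'time': 0.0, 'q': array([-6.73799639e+01,  5.01189095e+00,  1.00341416e+01,  9.50996707e+01,
       -7.45206358e-04,  9.00011956e+01]), 'qd': array([-0.10162582, -0.0582346 , -0.01473475,  0.1110455 ,  0.10649256,
        0.06873835]), 'joint_efforts': array([-1.60878277e-03, -5.20393753e+01,  4.64799035e+01,  1.66053465e-02,
       -1.03132572e-04, -2.04323726e-05]), 'ee_pos': array([ 0.21143413, -0.50744815,  0.20517271]), 'tcp_rot': array([-1.79922580e+02,  7.46821176e-04,  2.26188415e+01]), 'wrist_force': array([ 0.00227447, -0.19956076,  0.26261437]), 'torque': array([ 0.03635417, -0.00466361,  0.03904712]), 'opening': 0.08560080719252877}
scene [[441.0531345187172, 0.0, 254.3857601264301], [0.0, 441.0531345187172, 197.46999349628962], [0.0, 0.0, 1.0]] [[-0.621119735808832, 0.7834305347203092, -0.021139324885556653], [0.5633127294534023, 0.42752789642417177, -0.707035124031954], [-0.5448752541862447, -0.451061520246377, -0.7068624069283234]] [0.3394864517092644, -0.28007971352133065, 1.3087297916509362]
station 0.89 [262.8, 207.3, 87.6, 62.3]
station 0.7 [152.3, 208.2, 20.
[... 922 characters left out ...]
.5, 95.1]
plate 0.71 [265.2, 195.6, 57.6, 57.9]
tray 0.61 [402.9, 196.1, 57.5, 67.1]
ball_center 0.5 [391.2, 179.2, 13.8, 14.9]
ball_center 0.3 [345.6, 125.4, 21.1, 26.6]
spare 0.75 [144.1, 204.5, 59.5, 70.4]
dish 0.65 [202.9, 266.7, 23.3, 22.4]
beaker 0.62 [195.8, 120.7, 27.2, 25.5]
jar 0.67 [348.1, 124.6, 24.2, 27.4]
wrist [[297.3186396354542, 0.0, 255.28861966135372], [0.0, 297.3186396354542, 198.53524929096596], [0.0, 0.0, 1.0]] [[0.38420844297596224, -0.9232456765652214, -0.0011371233946897768], [-0.8743497841574946, -0.3642553886166329, 0.3206718989987887], [-0.2964731476706285, -0.12221060742576212, -0.9471896537351413]] [-0.5492130156797735, -0.04146624101137386, 0.38102424380388156]
```

```bash
python3 - <<'E'
import cv2
a=cv2.imread("pics/top0.png");b=cv2.imread("pics/scene0.png")
cv2.imwrite("pics/topz.png",cv2.resize(a[100:300,100:450],None,fx=2.28,fy=2.28,interpolation=cv2.INTER_CUBIC))
cv2.imwrite("pics/scenez.png",cv2.resize(b[120:320,120:420],None,fx=2.6,fy=2.6,interpolation=cv2.INTER_CUBIC))
E
```

```text
(no output)
```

View pics/topz.png

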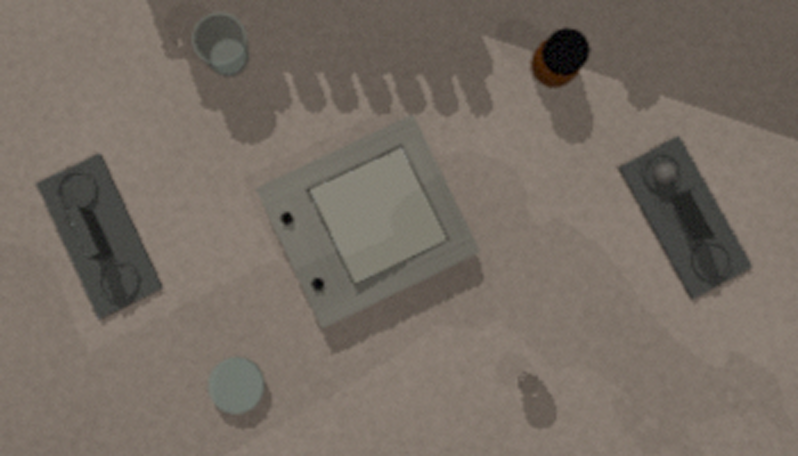

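View pics/scenez.png

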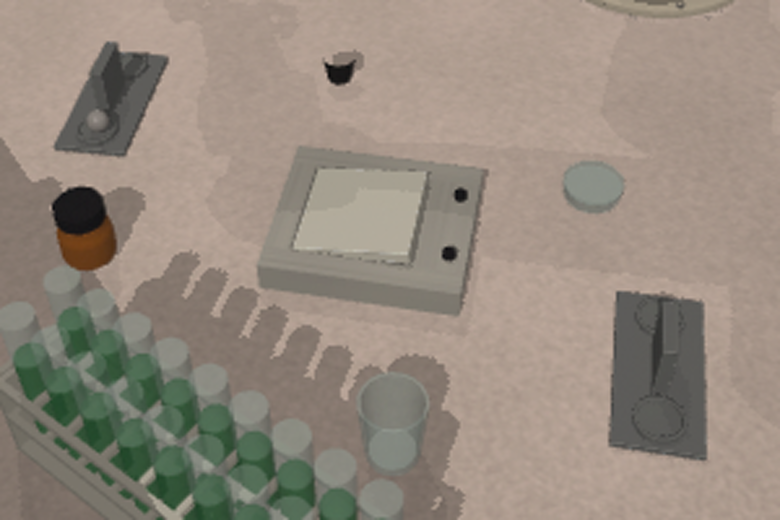

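```bash
cat > h.py <<'E'
import numpy as np,cv2,pickle
from scipy.optimize import least_squares
def proj(c,X):
    p=(c["R"]@np.asarray(X,float).T).T+c["t"]; q=(c["camera_matrix"]@p.T).T
    return q[:,:2]/q[:,2:]
def W(pose,L):
    x,y,a=pose;L=np.asarray(L,float)
    R=np.array([[np.cos(a),-np.sin(a),0],[np.sin(a),np.cos(a),0],[0,0,1]])
    return (R@L.T).T+[x,y,0]
def fit(P,obs,x0):
    # obs: list (cam, local, pix)
    def f(p):
        r=[]
        for cam,L,px in obs: r+=list((proj(P[cam],W(p,[L]))[0]-px))
        return r
    s=least_squares(f,x0,loss='soft_l1'); return s.x,np.array(s.fun).reshape(-1,2)
T=lambda u,v:np.array([u/2.28+100-.3,v/2.28+100-.3]); S=lambda u,v:np.array([u/2.6+120-.3,v/2.6+120-.3])
E
python3 - <<'E'
from h import *
P=pickle.load(open("p0.pkl","rb"))
m=1e-3
st=[("top",[35*m,80*m,33*m],T(287,218)),("top",[-35*m,80*m,33*m],T(318,284)),
("scene",[35*m,80*m,33*m],S(461,194)),("scene",[-35*m,80*m,33*m],S(449,253))]
# guess which: print both
st2=[("top",[75*m,95*m,28*m],T(258,188)),("top",[75*m,-75*m,28*m],T(415,122)),("top",[-75*m,95*m,28*m],T(325,325)),("top",[-75*m,-75*m,28*m],T(477,255))]
p,r=fit(P,st2+st[:2],[.45,0,.4]);print(p,np.degrees(p[2]));print(r.round(1))
for L in [[35,80,33],[-35,80,33],[75,95,28],[75,-75,28],[-75,95,28],[-75,-75,28]]:
    q=proj(P["scene"],W(p,[np.array(L)*m]))[0];print(L,((q+.3-120)*2.6).round())
tr=[("top",[75*m,35*m,6*m],T(619,166)),("top",[75*m,-35*m,6*m],T(680,138)),("top",[-75*m,-35*m,6*m],T(749,268)),("top",[-75*m,35*m,6*m],T(696,299))]
p,r=fit(P,tr,[.45,-.3,.4]);print(p,np.degrees(p[2]));print(r.round(1))
for L in [[75,35,6],[75,-35,6],[-75,-35,6],[-75,35,6],[50,0,19],[25,0,58],[-25,0,58]]:
    q=proj(P["scene"],W(p,[np.array(L)*m]))[0];print(L,((q+.3-120)*2.6).round())
    q=proj(P["top"],W(p,[np.array(L)*m]))[0];print('   top',((q+.3-100)*2.28).round())
E
```

```text
[0.54038922 0.01059295 0.45141393] 25.864113190306053
[[-0.5 -0.2]
 [ 0.2 -2.7]
 [-1.7  1.9]
 [ 1.9 -0. ]
 [ 0.3  0. ]
 [-0.1  0.2]]
[35, 80, 33] [449. 252.]
[-35, 80, 33] [462. 193.]
[75, 95, 28] [460. 295.]
[75, -75, 28] [256. 263.]
[-75, 95, 28] [485. 169.]
[-75, -75, 28] [301. 144.]
[ 0.54874415 -0.29786228  0.49600373] 28.418920406367096
[[ 0.1  0.4]
 [-0.1 -1.1]
 [ 1.9 -0.1]
 [-1.6  0.5]]
[75, 35, 6] [124. 153.]
   top [619. 167.]
[75, -35, 6] [ 54. 146.]
   top [680. 135.]
[-75, -35, 6] [105.  50.]
   top [753. 268.]
[-75, 35, 6] [169.  56.]
   top [692. 300.]
[50, 0, 19] [ 95. 122.]
   top [666. 171.]
[25, 0, 58] [96. 74.]
   top [695. 189.]
[-25, 0, 58] [113.  42.]
   top [721. 236.]
```

```bash
python3 - <<'E'
from h import *
P=pickle.load(open("p0.pkl","rb"))
m=1e-3
def O(c,L,px):return (c,np.array(L)*m,px)
st=[O("top",[35,80,33],T(287,218)),O("top",[-35,80,33],T(318,284)),O("scene",[-35,80,33],S(461,194)),O("scene",[35,80,33],S(449,253)),
O("top",[75,95,28],T(258,188)),O("top",[75,-75,28],T(415,122)),O("top",[-75,95,28],T(325,325)),O("top",[-75,-75,28],T(477,252)),
O("scene",[75,-75,28],S(262,267)),O("scene",[-75,95,28],S(487,170)),O("scene",[-75,-75,28],S(300,148)),O("scene",[75,95,0],S(459,314)),O("scene",[75,-75,0],S(259,287))]
p,r=fit(P,st,[.54,.01,.45]);print(p,np.degrees(p[2]));print(r.round(1).tolist())
print("press",W(p,[[0,.032,.028]]))
tr=[O("top",[75,35,6],T(619,166)),O("top",[75,-35,6],T(680,138)),O("top",[-75,-35,6],T(749,268)),O("top",[-75,35,6],T(696,299)),
O("scene",[75,35,6],S(124,155)),O("scene",[75,-35,6],S(56,147)),O("scene",[-75,35,6],S(168,57))]
p,r=fit(P,tr,[.549,-.298,.49]);print(p,np.degrees(p[2]));print(r.round(1).tolist())
# press offset in tool axes
E
```

```text
[0.54142401 0.01129804 0.46187309] 26.46337876401379
[[-0.0, -0.0], [-0.1, -0.0], [0.2, -0.1], [0.3, -0.3], [-0.9, -0.1], [-0.5, -3.3], [-1.5, 1.6], [1.7, 0.3], [-2.1, -0.7], [-1.0, -0.4], [-0.1, -1.0], [0.0, 1.2], [0.1, 0.1]]
press [[0.52716398 0.03994506 0.028     ]]
[ 0.54908439 -0.29752627  0.49854763] 28.5646750986844
[[-0.1, 0.3], [-0.4, -1.3], [1.8, -0.3], [-1.7, 0.4], [0.2, -0.6], [-0.8, -0.4], [0.4, -0.2]]
```

```bash
cat >> h.py <<'E'
from scipy.spatial.transform import Rotation as Ro
def to_tool(pos,rpy,target,yaw=None,s=0.04):
    R=Ro.from_euler('xyz',rpy,degrees=True).as_matrix()
    d=R.T@(np.array(target)-np.array(pos))/s
    dr=None
    if yaw is not None:
        R2=Ro.from_euler('xyz',[180,0,yaw],degrees=True).as_matrix()
        dr=Ro.from_matrix(R.T@R2).as_rotvec()
    return d.round(3),None if dr is None else dr.round(4)
E
python3 -c "
from h import *
print(to_tool([.212,-.508,.206],[180,0,22.62],[.527,.040,.10],26.5))"
```

```text
(array([12.538, -9.617,  2.65 ]), array([-0.    ,  0.    , -0.0677]))
```

Call:
step_arm(dr=[[0,0,-0.01],[0,0,-0.02],[0,0,-0.03],[0,0,-0.04],[0,0,-0.05],[0,0,-0.06],[0,0,-0.068],[0,0,-0.068]], xyz=[[0.5,-0.4,0],[1.2,-0.9,0],[2.1,-1.6,0],[3.0,-2.3,0],[3.9,-3.0,0],[4.8,-3.7,0],[5.7,-4.4,0],[6.4,-4.9,0]], gripper=[0,0,0,0,0,0,0,0], squeeze=40)

```text
time: 2.3
ee_pos: [0.3732, -0.2262, 0.2062]
tcp_rot: [180.0, -0.0, 26.6]
wrist_force: [-0.5, -1.0, -0.1]
opening: 0.0002
```

```bash
python3 -c "
from h import *
print(to_tool([.373,-.2262,.206],[180,0,26.5],[.527,.040,.07],26.5))"
```

```text
(array([ 6.415, -4.238,  3.4  ]), array([0., 0., 0.]))
```

Call:
step_arm(dr=[[0,0,0],[0,0,0],[0,0,0],[0,0,0],[0,0,0],[0,0,0],[0,0,0],[0,0,0]], xyz=[[0.8,-0.5,0.2],[1.7,-1.1,0.5],[2.6,-1.7,1.0],[3.5,-2.3,1.5],[4.4,-2.9,2.0],[5.3,-3.5,2.5],[6.0,-4.0,3.0],[6.4,-4.24,3.4]], gripper=[0,0,0,0,0,0,0,0])

```text
time: 3.1
ee_pos: [0.5263, 0.0402, 0.0685]
tcp_rot: [-180.0, 0.0, 26.6]
wrist_force: [-0.5, 0.5, -0.0]
opening: 0.0002
```

```bash
python3 - <<'E'
from h import *
from workcell import bot
for n in("scene","wrist"):
    c=bot.camera(n);cv2.imwrite(f"pics/{n}1.png",c["image"][:,:,::-1])
a=cv2.imread("pics/scene1.png")[120:320,120:420]
b=cv2.imread("pics/wrist1.png")
cv2.imwrite("pics/c1.png",np.hstack([cv2.resize(a,(400,267)),cv2.resize(b,(356,267))]))
print(bot.get_obs()["ee_pos"],bot.get_obs()["wrist_force"])
E
```

```text
[0.52522066 0.03961568 0.06719962] [-1.14139084 -0.45113908 -0.37253887]
```

View pics/c1.png

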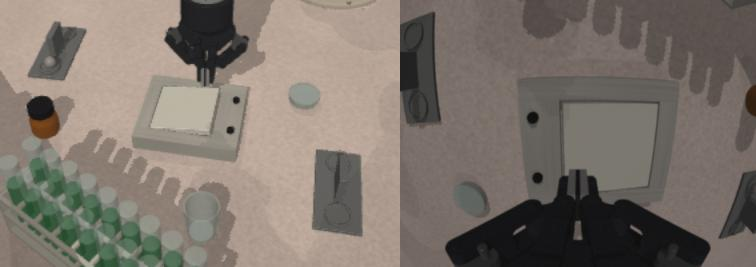

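Call:
step_arm(dr=[[0,0,0],[0,0,0],[0,0,0],[0,0,0],[0,0,0],[0,0,0],[0,0,0],[0,0,0]], xyz=[[0,0,0.2],[0,0,0.4],[0,0,0.6],[0,0,0.7],[0,0,0.75],[0,0,0.8],[0,0,0.85],[0,0,0.85]], gripper=[0,0,0,0,0,0,0,0])

```text
time: 4.0
ee_pos: [0.5258, 0.0377, 0.0358]
tcp_rot: [-180.0, 0.0, 26.5]
wrist_force: [0.5, 0.8, 0.4]
opening: -0.0003
```

Call:
step_arm(dr=[[0,0,0],[0,0,0],[0,0,0],[0,0,0],[0,0,0],[0,0,0],[0,0,0],[0,0,0]], xyz=[[0,0,0.03],[0,0,0.06],[0,0,0.09],[0,0,0.12],[0,0,0.14],[0,0,0.16],[0,0,0.16],[0,0,0.16]], gripper=[0,0,0,0,0,0,0,0])

```text
time: 4.8
ee_pos: [0.5258, 0.0378, 0.0295]
tcp_rot: [180.0, -0.0, 26.5]
wrist_force: [0.4, 1.0, 0.1]
opening: -0.0003
```

Call:
step_arm(dr=[[0,0,0],[0,0,0],[0,0,0],[0,0,0],[0,0,0],[0,0,0],[0,0,0],[0,0,0]], xyz=[[0,0,0.01],[0,0,0.02],[0,0,0.03],[0,0,0.04],[0,0,0.05],[0,0,0.06],[0,0,0.07],[0,0,0.08]], gripper=[0,0,0,0,0,0,0,0])

```text
time: 5.6
ee_pos: [0.5258, 0.0377, 0.0263]
tcp_rot: [180.0, -0.0, 26.5]
wrist_force: [0.3, 0.0, 0.1]
opening: 0.0003
```

```bash
python3 - <<'E'
from h import *
from workcell import bot
for n in("scene","wrist"):
    c=bot.camera(n);cv2.imwrite(f"pics/{n}2.png",c["image"][:,:,::-1])
a=cv2.imread("pics/scene2.png")[150:270,190:330]
b=cv2.imread("pics/wrist2.png")
cv2.imwrite("pics/c2.png",np.hstack([cv2.resize(a,(420,360)),cv2.resize(b[40:],(360,360))]))
for i in range(3):
  o=bot.get_obs();print(o["ee_pos"],o["wrist_force"])
E
```

```text
[0.52576782 0.0377191  0.02621674] [-0.04327144  0.12845708  0.30312984]
[0.52576782 0.0377191  0.02621674] [-0.04327144  0.12845708  0.30312984]
[0.52576782 0.0377191  0.02621674] [-0.04327144  0.12845708  0.30312984]
```

View pics/c2.png

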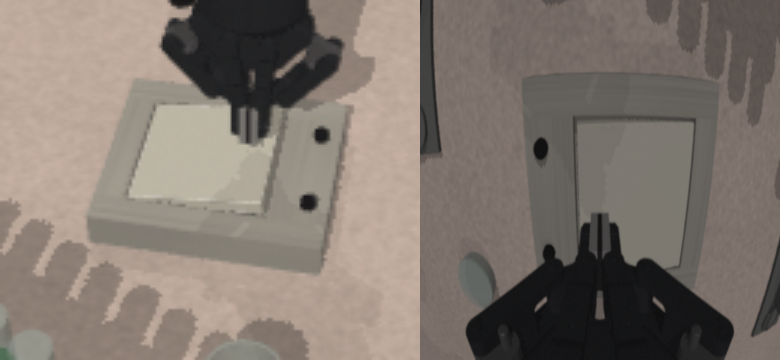

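Call:
step_arm(dr=[[0,0,0],[0,0,0],[0,0,0],[0,0,0],[0,0,0],[0,0,0],[0,0,0],[0,0,0]], xyz=[[0,0,0.01],[0,0,0.02],[0,0,0.03],[0,0,0.04],[0,0,0.05],[0,0,0.06],[0,0,0.07],[0,0,0.075]], gripper=[0,0,0,0,0,0,0,0])

```text
time: 6.5
ee_pos: [0.5258, 0.0378, 0.0232]
tcp_rot: [-180.0, 0.0, 26.5]
wrist_force: [0.3, -0.4, -0.9]
opening: 0.0002
```

```bash
python3 - <<'E'
from h import *
from workcell import bot
o=bot.get_obs();print(o["ee_pos"],o["wrist_force"])
for n in("scene","top"):
    c=bot.camera(n);im=c["image"][:,:,::-1].copy()
    u=proj(c,[o["ee_pos"]])[0]
    x,y=int(u[0])-60,int(u[1])-45
    z=cv2.resize(im[y:y+90,x:x+120],None,fx=6,fy=6,interpolation=cv2.INTER_CUBIC)
    def dot(X,col):
        q=(proj(c,[X])[0]-[x,y]+.5)*6; cv2.circle(z,tuple(int(v) for v in q),3,col,-1)
    dot(o["ee_pos"],(0,0,255)); dot(o["ee_pos"]+[0,0,.014],(0,255,0))
    st=[.5414,.0113,.4619]
    for L in [[.05,.05],[.05,-.05],[-.05,.05],[-.05,-.05]]: dot(W(st,[[*L,.028]])[0],(255,0,0))
    dot(W(st,[[.05,.0495,.039]])[0],(0,255,255));dot(W(st,[[-.05,.0495,.039]])[0],(0,255,255))
    cv2.imwrite(f"pics/{n}3.png",z)
E
```

```text
[0.52580462 0.03775667 0.02324541] [ 0.25373056 -0.42836663 -0.9478047 ]
```

View pics/scene3.png

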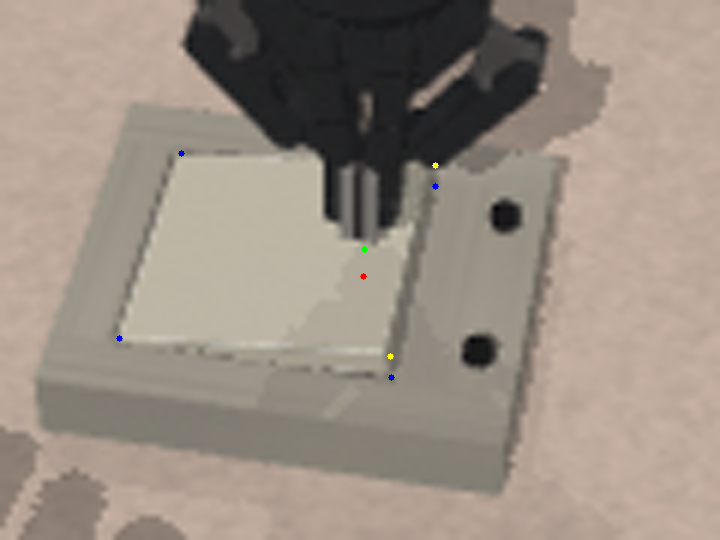

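View pics/top3.png

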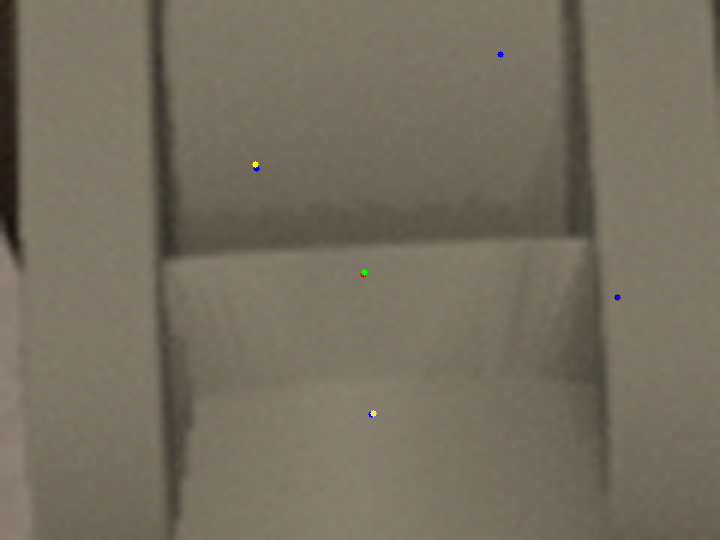

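Call:
step_arm(dr=[[0,0,0],[0,0,0],[0,0,0],[0,0,0],[0,0,0],[0,0,0],[0,0,0],[0,0,0]], xyz=[[0,0,0.02],[0,0,0.04],[0,0,0.06],[0,0,0.08],[0,0,0.1],[0,0,0.12],[0,0,0.12],[0,0,0.12]], gripper=[0,0,0,0,0,0,0,0])

```text
time: 7.4
ee_pos: [0.5258, 0.0377, 0.0185]
tcp_rot: [180.0, 0.0, 26.5]
wrist_force: [-0.9, -0.3, 0.2]
opening: 0.0002
```

Call:
step_arm(dr=[[0,0,0],[0,0,0],[0,0,0],[0,0,0],[0,0,0],[0,0,0],[0,0,0],[0,0,0]], xyz=[[0,0,0.02],[0,0,0.04],[0,0,0.06],[0,0,0.08],[0,0,0.1],[0,0,0.12],[0,0,0.12],[0,0,0.12]], gripper=[0,0,0,0,0,0,0,0])

```text
time: 8.2
ee_pos: [0.5258, 0.0377, 0.0137]
tcp_rot: [-180.0, 0.0, 26.5]
wrist_force: [1.1, -0.2, -0.2]
opening: -0.0004
```

```bash
cat >> h.py <<'E'
def look(tag,cams=("scene","wrist"),c3=None,scale=5,half=(60,45)):
    from workcell import bot
    o=bot.get_obs();print(o["time"],o["ee_pos"].round(4),o["tcp_rot"].round(2),o["wrist_force"].round(1),o["opening"])
    for n in cams:
        c=bot.camera(n);im=c["image"][:,:,::-1].copy();cv2.imwrite(f"pics/{tag}_{n}_full.png",im)
        pickle.dump(c,open(f"{tag}_{n}.pkl","wb"))
        if n=="wrist": cv2.imwrite(f"pics/{tag}_{n}.png",im);continue
        u=proj(c,[o["ee_pos"] if c3 is None else c3])[0]
        x,y=max(0,int(u[0])-half[0]),max(0,int(u[1])-half[1])
        cv2.imwrite(f"pics/{tag}_{n}.png",cv2.resize(im[y:y+2*half[1],x:x+2*half[0]],None,fx=scale,fy=scale,interpolation=cv2.INTER_CUBIC))
E
python3 -c "
from h import *
look('a4')"
```

```text
8.2 [0.5258 0.0377 0.0137] [-180.      0.     26.51] [ 1.1 -0.2 -0.2] -0.00037108473430704967
```

View pics/a4_scene.png

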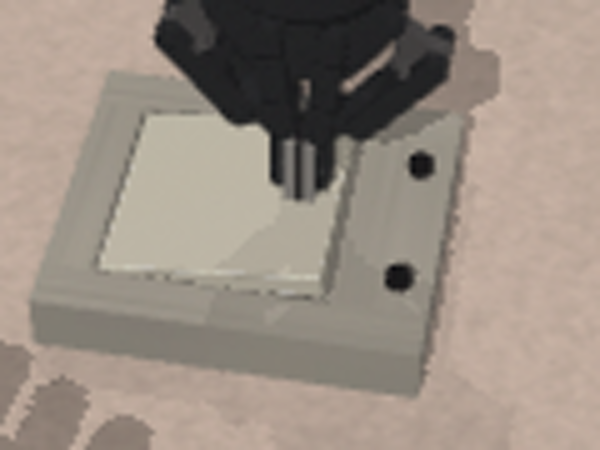

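View pics/a4_wrist.png

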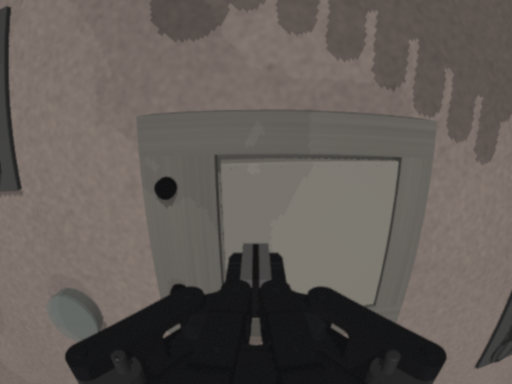

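```bash
python3 - <<'E'
import cv2,numpy as np
a=cv2.imread("pics/scene0.png");b=cv2.imread("pics/a4_scene_full.png")
f=lambda i:cv2.resize(i[170:250,205:315],None,fx=7,fy=7,interpolation=cv2.INTER_CUBIC)[:,:]
z=np.hstack([f(a),f(b)]);cv2.imwrite("pics/cmp.png",cv2.resize(z,(800,291)))
E
```

```text
(no output)
```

View pics/cmp.png

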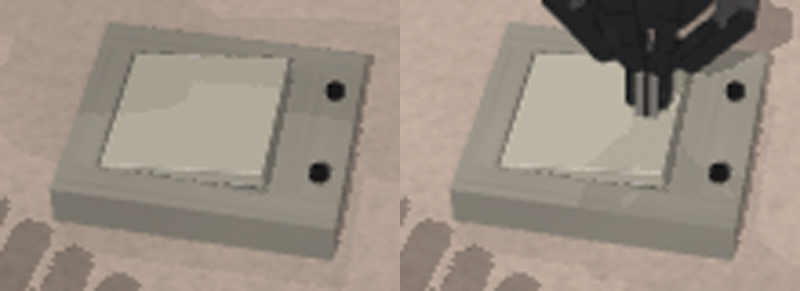

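```bash
cat >> h.py <<'E'
def ray(c,px,fish=False):
    K=c["camera_matrix"];R=c["R"];t=c["t"]
    d=np.array([(px[0]-K[0,2])/K[0,0],(px[1]-K[1,2])/K[1,1]])
    if fish:
        r=np.linalg.norm(d);v=np.array([*(d/r*np.sin(r)),np.cos(r)])
    else: v=np.array([*d,1.])
    v=R.T@v;return -R.T@t,v/np.linalg.norm(v)
def tri(rs):
    A=0;b=0
    for o,v in rs:
        M=np.eye(3)-np.outer(v,v);A=A+M;b=b+M@o
    X=np.linalg.solve(A,b);return X,[np.linalg.norm((np.eye(3)-np.outer(v,v))@(X-o)) for o,v in rs]
E
python3 - <<'E'
from h import *
s=pickle.load(open("a4_scene.pkl","rb"));w=pickle.load(open("a4_wrist.pkl","rb"))
ee=np.array([.5258,.0377,.0137])
u=proj(s,[ee])[0];x,y=int(u[0])-60,int(u[1])-45
tip=np.array([300/5+x,200/5+y]);print(u,tip)
rs=ray(s,tip);rw=ray(w,(256,243),True)
print(tri([rs,rw]))
# station check in wrist: studs
st=[.5414,.0113,.4619]
def pf(c,X):
    p=c["R"]@X+c["t"];n=np.hypot(p[0],p[1]);th=np.arctan2(n,p[2]);K=c["camera_matrix"]
    return np.array([K[0,2],K[1,2]])+K[0,0]*th*p[:2]/n
for L in [[.035,.08,.033],[.05,-.05,.028],[.075,-.075,.028],[.075,.095,.028]]: print(L,pf(w,W(st,[L])[0]).round())
for dz in(0,.01,.02,.03):print(dz,pf(w,ee+[0,0,dz]),proj(s,[ee+[0,0,dz]])[0])
E
```

```text
[273.05818968 207.45649681] [273. 202.]
(array([0.53476728, 0.04307379, 0.04167783]), [np.float64(0.0006953198515719309), np.float64(0.0006953198515719833)])
[0.035, 0.08, 0.033] [165. 190.]
[0.05, -0.05, 0.028] [398. 163.]
[0.075, -0.075, 0.028] [438. 123.]
[0.075, 0.095, 0.028] [137. 117.]
0 [256.20152835 237.76854562] [273.05818968 207.45649681]
0.01 [256.2293458  245.15579969] [273.09739418 204.3731569 ]
0.02 [256.25970603 253.31582706] [273.13716341 201.24540127]
0.03 [256.29291148 262.36212413] [273.17750968 198.07226325]
```

Call:
step_arm(dr=[[0,0,0],[0,0,0],[0,0,0],[0,0,0],[0,0,0],[0,0,0],[0,0,0],[0,0,0]], xyz=[[0,0,0.015],[0,0,0.03],[0,0,0.045],[0,0,0.06],[0,0,0.075],[0,0,0.09],[0,0,0.1],[0,0,0.1]], gripper=[0,0,0,0,0,0,0,0])

```text
time: 9.1
ee_pos: [0.5258, 0.038, 0.0099]
tcp_rot: [-180.0, -0.0, 26.5]
wrist_force: [-2.3, 1.9, 5.3]
opening: -0.0001
```

Call:
step_arm(dr=[[0,0,0],[0,0,0],[0,0,0],[0,0,0],[0,0,0],[0,0,0],[0,0,0],[0,0,0]], xyz=[[0,0,0.02],[0,0,0.04],[0,0,0.06],[0,0,0.08],[0,0,0.1],[0,0,0.1],[0,0,0.1],[0,0,0.1]], gripper=[0,0,0,0,0,0,0,0])

```text
time: 9.9
ee_pos: [0.5259, 0.038, 0.0058]
tcp_rot: [-180.0, -0.0, 26.5]
wrist_force: [-0.9, 2.4, 3.6]
opening: 0.0002
```

```bash
python3 -c "
from h import *
look('a5',('scene',))"
```

```text
9.9 [0.5259 0.038  0.0058] [-1.7998e+02 -2.0000e-02  2.6530e+01] [-0.9  2.4  3.6] 0.00017370203571234752
```

View pics/a5_scene.png

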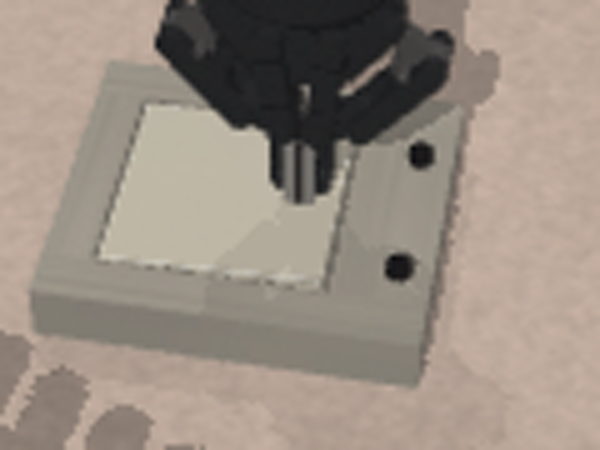

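Plate is going down (edge strip thinner); continue.

Call:
step_arm(dr=[[0,0,0],[0,0,0],[0,0,0],[0,0,0],[0,0,0],[0,0,0],[0,0,0],[0,0,0]], xyz=[[0,0,0.015],[0,0,0.03],[0,0,0.045],[0,0,0.06],[0,0,0.075],[0,0,0.09],[0,0,0.1],[0,0,0.1]], gripper=[0,0,0,0,0,0,0,0])

```text
time: 10.75
ee_pos: [0.5259, 0.038, 0.0026]
tcp_rot: [-180.0, -0.0, 26.5]
wrist_force: [-4.8, 3.2, 12.5]
opening: 0.0004
```

Call:
step_arm(dr=[[0,0,0],[0,0,0],[0,0,0],[0,0,0],[0,0,0],[0,0,0],[0,0,0],[0,0,0]], xyz=[[0,0,0.005],[0,0,0.01],[0,0,0.015],[0,0,0.02],[0,0,0.025],[0,0,0.025],[0,0,0.025],[0,0,0.025]], gripper=[0,0,0,0,0,0,0,0])

```text
time: 11.55
ee_pos: [0.526, 0.038, 0.0026]
tcp_rot: [-180.0, -0.1, 26.5]
wrist_force: [-8.2, 3.1, 21.1]
opening: -0.0003
```

```bash
python3 -c "
from h import *
look('a6',('scene',))"
```

```text
11.55 [0.526  0.038  0.0026] [-1.800e+02 -7.000e-02  2.653e+01] [-8.2  3.1 21.1] -0.0002800039061163672
```

View pics/a6_scene.png

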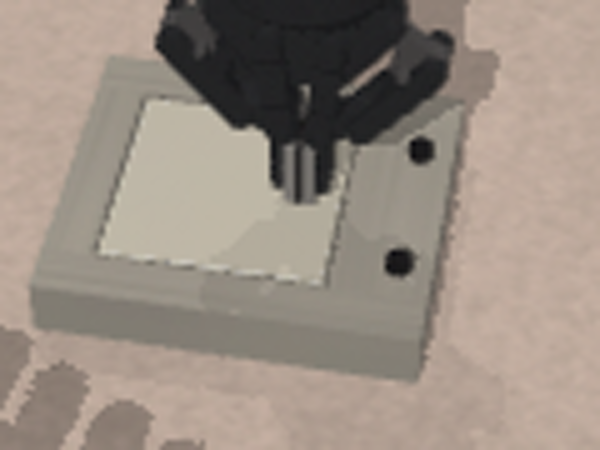

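Call:
step_arm(dr=[[0,0,0],[0,0,0],[0,0,0],[0,0,0],[0,0,0],[0,0,0],[0,0,0],[0,0,0]], xyz=[[0,0,-0.1],[0,0,-0.3],[0,0,-0.7],[0,0,-1.2],[0,0,-1.7],[0,0,-2.2],[0,0,-2.6],[0,0,-2.75]], gripper=[0,0,0,0,0,0,0,0])

```text
time: 12.4
ee_pos: [0.5265, 0.0375, 0.1123]
tcp_rot: [179.9, -0.1, 26.5]
wrist_force: [0.5, 1.0, -0.6]
opening: 0.0003
```

```bash
python3 -c "
from h import *
look('a7',('scene',),c3=[.54,.011,.028])
print(to_tool([.526,.038,.11],[180,0,26.5],[.549,-.2975,.11],28.5))"
```

```text
12.4 [0.5265 0.0375 0.1123] [ 1.7993e+02 -1.0000e-01  2.6500e+01] [ 0.5  1.  -0.6] 0.00026840713416804
(array([-3.228,  7.763,  0.   ]), array([ 0.    ,  0.    , -0.0349]))
```

View pics/a7_scene.png

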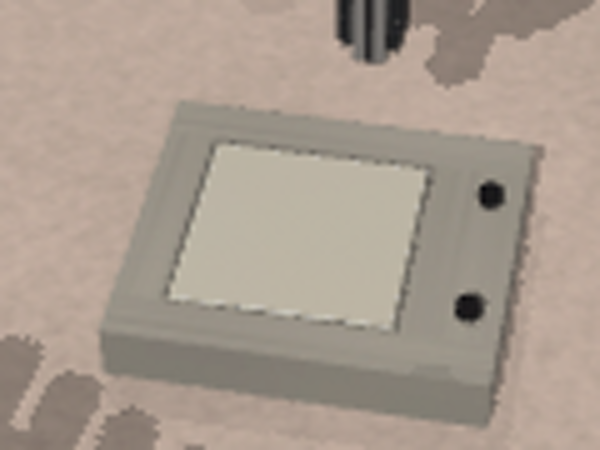

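The plate now lies flush, with even gaps on all four sides. Next I move over the tray and open the gripper.

Call:
step_arm(dr=[[0,0,0],[0,0,-0.005],[0,0,-0.01],[0,0,-0.015],[0,0,-0.02],[0,0,-0.025],[0,0,-0.03],[0,0,-0.035]], xyz=[[-0.2,0.5,0],[-0.6,1.5,0],[-1.05,2.6,0],[-1.5,3.7,0],[-2.0,4.8,0],[-2.4,5.9,0],[-2.8,6.9,0],[-3.2,7.75,0]], gripper=[0,0,1,1,1,1,1,1])

```text
time: 13.25
ee_pos: [0.5491, -0.2991, 0.1092]
tcp_rot: [-179.9, 0.1, 28.5]
wrist_force: [-0.1, 0.4, 0.4]
opening: 0.0848
```

```bash
python3 -c "
from h import *
look('b1',('scene','wrist','top'),c3=[.549,-.2975,.1])"
```

```text
13.25 [ 0.5491 -0.2991  0.1092] [-1.7994e+02  6.0000e-02  2.8480e+01] [-0.1  0.4  0.4] 0.08480036629007622
```

View pics/b1_scene.png

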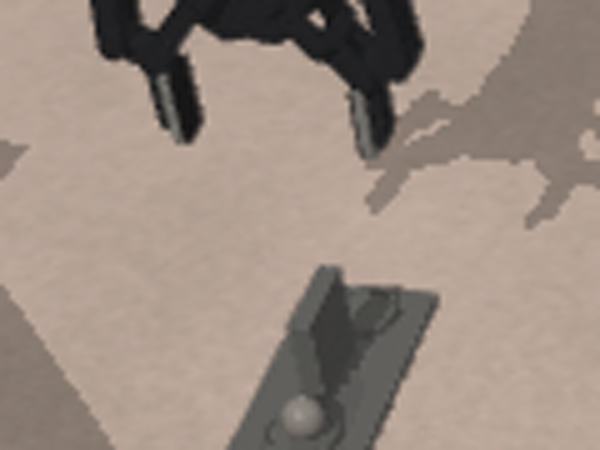

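View pics/b1_wrist.png

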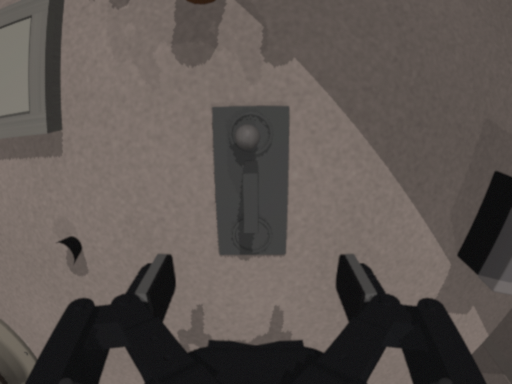

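```bash
cat >> h.py <<'E'
def pf(c,X):
    p=c["R"]@np.asarray(X)+c["t"];n=np.hypot(p[0],p[1]);th=np.arctan2(n,p[2]);K=c["camera_matrix"]
    return np.array([K[0,2],K[1,2]])+K[0,0]*th*p[:2]/n
E
python3 - <<'E'
from h import *
w=pickle.load(open("b1_wrist.pkl","rb"))
tp=[.54908,-.29753,.49855]
L=[[.075,.035,.006],[.075,-.035,.006],[-.075,-.035,.006],[-.075,.035,.006]]
obs=[(212,107),(289,107),(286,254),(220,254)]
for l,o in zip(L,obs):print(l,pf(w,W(tp,[l])[0]).round(1),o)
f=lambda p:np.concatenate([pf(w,W(p,[l])[0])-o for l,o in zip(L,obs)])
s=least_squares(f,tp);print(s.x,np.degrees(s.x[2]),s.fun.round(1))
for l in [[.025,0,.058],[-.025,0,.058],[.05,0,.019]]:print(l,pf(w,W(tp,[l])[0]).round(1))
ee=np.array([.5491,-.2991,.1092]);a=np.radians(28.48)
y=np.array([-np.sin(a),np.cos(a),0])
for h in(.01,.02,.03,.04): print(h,pf(w,ee+[0,0,h]+.0425*y),pf(w,ee+[0,0,h]-.0425*y))
E
```

```text
[0.075, 0.035, 0.006] [211.1 107.1] (212, 107)
[0.075, -0.035, 0.006] [288.9 106.5] (289, 107)
[-0.075, -0.035, 0.006] [284.8 255.3] (286, 254)
[-0.075, 0.035, 0.006] [217.9 255.5] (220, 254)
[ 0.54998868 -0.29825413  0.50490301] 28.928811626440886 [-0.2 -0.2  0.6 -1.3  0.3  0.8 -0.7  1.3]
[0.025, 0, 0.058] [249.2 174.1]
[-0.025, 0, 0.058] [249.8 234.1]
[0.05, 0, 0.019] [249.8 135.3]
0.01 [179.74210474 241.13997684] [320.75547209 241.07505635]
0.02 [175.82004531 248.95788868] [324.17723872 248.95750997]
0.03 [171.52593898 257.5897802 ] [327.93059267 257.67406175]
0.04 [166.81524724 267.14864842] [332.05679196 267.34374388]
```

```bash
python3 - <<'E'
from h import *
from workcell import bot
o=bot.get_obs();print(o["ee_pos"],o["tcp_rot"])
w=bot.camera("wrist");print(bot.get_obs()["ee_pos"])
ee=o["ee_pos"];a=np.radians(o["tcp_rot"][2]);y=np.array([-np.sin(a),np.cos(a),0])
for h in(.0,.04): print(h,pf(w,ee+[0,0,h]+.0425*y),pf(w,ee+[0,0,h]-.0425*y))
cv2.imwrite("pics/b2.png",cv2.resize(w["image"][80:300,100:380,::-1],None,fx=2.8,fy=2.7,interpolation=cv2.INTER_CUBIC))
E
```

```text
[ 0.54878039 -0.2988175   0.10879463] [-1.79898135e+02  8.87015124e-02  2.83349086e+01]
[ 0.54896651 -0.29743905  0.10917366]
0.0 [189.5231687  237.02675885] [322.8118948  237.11498926]
0.04 [174.34121304 270.5674243 ] [337.9500378 270.6912619]
```

View pics/b2.png

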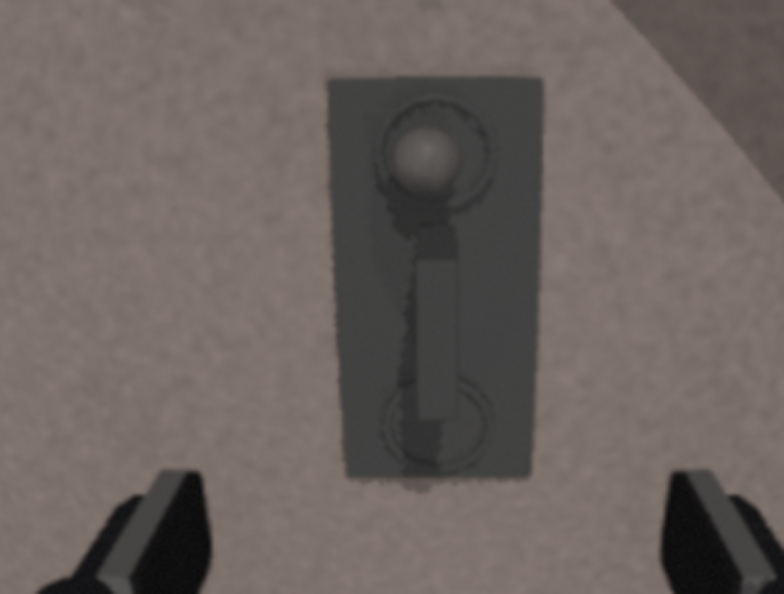

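Call:
step_arm(dr=[[0,0,0],[0,0,-0.003],[0,0,-0.003],[0,0,-0.003],[0,0,-0.003],[0,0,-0.003],[0,0,-0.003],[0,0,-0.003]], xyz=[[0.02,0,0.2],[0.02,0,0.6],[0.02,0,1.0],[0.02,0,1.4],[0.02,0,1.8],[0.02,0,2.1],[0.02,0,2.3],[0.02,0,2.4]], gripper=[1,1,1,1,1,1,1,1], squeeze=60)

```text
time: 14.25
ee_pos: [0.5502, -0.296, 0.0138]
tcp_rot: [-180.0, 0.0, 28.7]
wrist_force: [-0.6, 0.3, 0.1]
opening: 0.0853
```

```bash
python3 -c "
from h import *
look('b3',('scene','wrist'),c3=[.549,-.2975,.05])
a=cv2.imread('pics/b3_scene.png');b=cv2.imread('pics/b3_wrist.png')
cv2.imwrite('pics/b3.png',np.hstack([cv2.resize(a,(400,300)),cv2.resize(b,(400,300))]))
"
```

```text
14.25 [ 0.5502 -0.296   0.0138] [-1.7996e+02  3.0000e-02  2.8710e+01] [-0.6  0.3  0.1] 0.08532101102424312
```

View pics/b3.png

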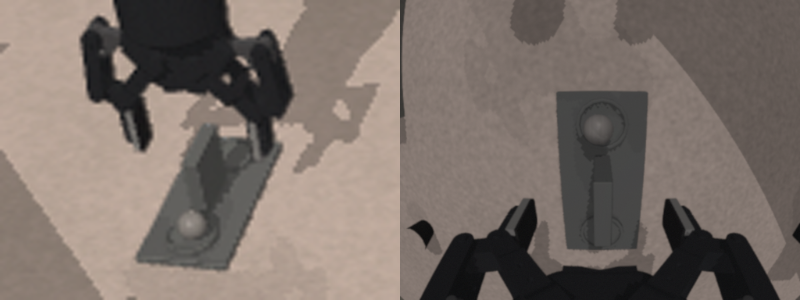

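Call:
step_arm(dr=[[0,0,0],[0,0,0],[0,0,0],[0,0,0],[0,0,0],[0,0,0],[0,0,0],[0,0,0]], xyz=[[0,0,0.1],[0,0,0.2],[0,0,0.3],[0,0,0.4],[0,0,0.45],[0,0,0.5],[0,0,0.5],[0,0,0.5]], gripper=[1,1,1,1,1,1,0.6,0.5])

```text
time: 15.15
ee_pos: [0.5505, -0.2964, -0.0052]
tcp_rot: [180.0, -0.0, 28.7]
wrist_force: [-0.7, 0.3, -0.5]
opening: 0.059
```

Call:
step_arm(dr=[[0,0,0],[0,0,0],[0,0,0],[0,0,0],[0,0,0],[0,0,0],[0,0,0],[0,0,0]], xyz=[[0,0,0],[0,0,0],[0,0,0],[0,0,0],[0,0,0],[0,0,0],[0,0,0],[0,0,0]], gripper=[0.45,0.4,0.35,0.3,0.27,0.24,0.22,0.2])

```text
time: 15.95
ee_pos: [0.5504, -0.2964, -0.0053]
tcp_rot: [180.0, 0.0, 28.7]
wrist_force: [0.9, -0.2, -0.8]
opening: 0.0173
```

```bash
python3 -c "
from h import *
look('b4',('scene','wrist'),c3=[.549,-.2975,.05])
a=cv2.imread('pics/b4_scene.png');b=cv2.imread('pics/b4_wrist.png')
cv2.imwrite('pics/b4.png',np.hstack([cv2.resize(a,(400,300)),cv2.resize(b,(400,300))]))
"
```

```text
15.95 [ 0.5504 -0.2964 -0.0053] [180.     0.    28.69] [ 0.9 -0.2 -0.8] 0.017271184607188017
```

View pics/b4.png

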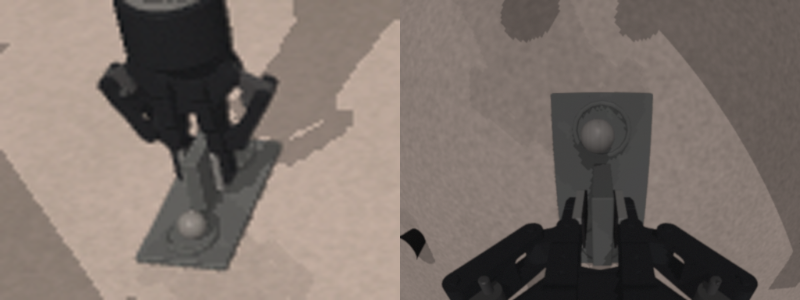

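Call:
step_arm(dr=[[0,0,0],[0,0,0],[0,0,0],[0,0,0],[0,0,0],[0,0,0],[0,0,0],[0,0,0]], xyz=[[0,0,0],[0,0,0],[0,0,0],[0,0,0],[0,0,0],[0,0,0],[0,0,0],[0,0,0]], gripper=[0.18,0.16,0.14,0.12,0.1,0.05,0,0], squeeze=60)

```text
time: 16.85
ee_pos: [0.5505, -0.2966, -0.0051]
tcp_rot: [180.0, -0.0, 28.7]
wrist_force: [0.7, -3.1, 2.2]
opening: 0.0116
```

Call:
step_arm(dr=[[0,0,0],[0,0,0],[0,0,0],[0,0,0],[0,0,0],[0,0,0],[0,0,0],[0,0,0]], xyz=[[0,0,0],[0,0,0],[0,0,-0.01],[0,0,-0.03],[0,0,-0.06],[0,0,-0.1],[0,0,-0.13],[0,0,-0.15]], gripper=[0,0,0,0,0,0,0,0], squeeze=60)

```text
time: 17.65
ee_pos: [0.5503, -0.2963, 0.0007]
tcp_rot: [-180.0, 0.0, 28.7]
wrist_force: [-0.1, -0.9, -3.5]
opening: 0.0111
```

```bash
python3 -c "
from h import *
look('b5',('scene','wrist'),c3=[.549,-.2975,.05])
a=cv2.imread('pics/b5_scene.png');b=cv2.imread('pics/b5_wrist.png')
cv2.imwrite('pics/b5.png',np.hstack([cv2.resize(a,(400,300)),cv2.resize(b,(400,300))]))
"
```

```text
17.65 [ 0.5503 -0.2963  0.0007] [-1.7998e+02  1.0000e-02  2.8700e+01] [-0.1 -0.9 -3.5] 0.011147337438180341
```

View pics/b5.png

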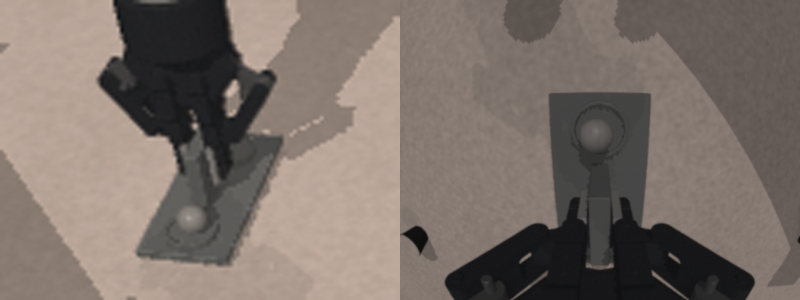

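Call:
step_arm(dr=[[0,0,0],[0,0,0],[0,0,0],[0,0,0],[0,0,0],[0,0,0],[0,0,0],[0,0,0]], xyz=[[0,0,-0.05],[0,0,-0.2],[0,0,-0.45],[0,0,-0.75],[0,0,-1.05],[0,0,-1.3],[0,0,-1.45],[0,0,-1.5]], gripper=[0,0,0,0,0,0,0,0])

```text
time: 18.55
ee_pos: [0.5508, -0.2966, 0.0618]
tcp_rot: [179.9, -0.0, 28.7]
wrist_force: [-0.3, -0.0, -3.9]
opening: 0.0112
```

Call:
step_arm(dr=[[0,0,0],[0,0,0],[0,0,0],[0,0,0],[0,0,0],[0,0,0],[0,0,0],[0,0,0]], xyz=[[0,0,-0.05],[0,0,-0.2],[0,0,-0.45],[0,0,-0.75],[0,0,-1.05],[0,0,-1.3],[0,0,-1.45],[0,0,-1.5]], gripper=[0,0,0,0,0,0,0,0])

```text
time: 19.35
ee_pos: [0.5507, -0.2966, 0.1218]
tcp_rot: [179.9, -0.0, 28.7]
wrist_force: [-0.4, 0.2, -2.9]
opening: 0.0116
```

```bash
python3 -c "
from h import *
look('c1',('scene','wrist'),c3=[.549,-.2975,.15])
a=cv2.imread('pics/c1_scene.png');b=cv2.imread('pics/c1_wrist.png')
cv2.imwrite('pics/c1.png',np.hstack([cv2.resize(a,(400,300)),cv2.resize(b,(400,300))]))
print(to_tool([0,0,0],[180,0,28.7],[-.052,.2853,0]))
"
```

```text
19.35 [ 0.5507 -0.2966  0.1218] [ 1.7994e+02 -4.0000e-02  2.8690e+01] [-0.4  0.2 -2.9] 0.011568492945799206
(array([ 2.285, -6.881, -0.   ]), None)
```

View pics/c1.png

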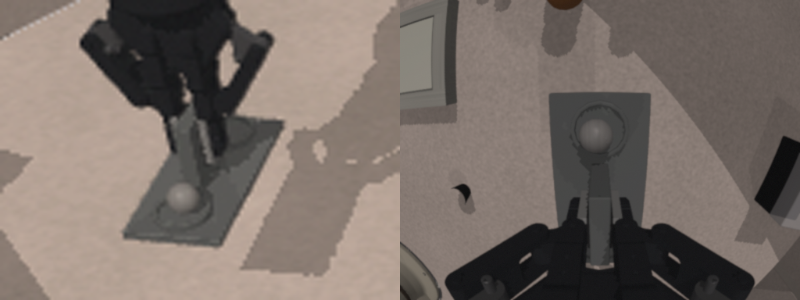

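Call:
step_arm(dr=[[0,0,0],[0,0,0],[0,0,0],[0,0,0],[0,0,0],[0,0,0],[0,0,0],[0,0,0]], xyz=[[0.006,-0.018,0],[0.024,-0.072,0],[0.054,-0.161,0],[0.095,-0.287,0],[0.149,-0.448,0],[0.214,-0.645,0],[0.292,-0.878,0],[0.381,-1.147,0]], gripper=[0,0,0,0,0,0,0,0])

```text
time: 20.25
ee_pos: [0.5415, -0.2479, 0.1207]
tcp_rot: [-180.0, -0.0, 28.7]
wrist_force: [0.1, 0.4, -3.5]
opening: 0.0114
```

Call:
step_arm(dr=[[0,0,0],[0,0,0],[0,0,0],[0,0,0],[0,0,0],[0,0,0],[0,0,0],[0,0,0]], xyz=[[0.095,-0.287,0],[0.19,-0.573,0],[0.286,-0.86,0],[0.381,-1.147,0],[0.476,-1.433,0],[0.571,-1.72,0],[0.667,-2.007,0],[0.762,-2.293,0]], gripper=[0,0,0,0,0,0,0,0])

```text
time: 21.05
ee_pos: [0.5242, -0.1528, 0.1207]
tcp_rot: [180.0, -0.0, 28.7]
wrist_force: [0.3, -0.5, -3.0]
opening: 0.0112
```

Call:
step_arm(dr=[[0,0,0],[0,0,0],[0,0,0],[0,0,0],[0,0,0],[0,0,0],[0,0,0],[0,0,0]], xyz=[[0.095,-0.287,0],[0.19,-0.573,0],[0.286,-0.86,0],[0.381,-1.147,0],[0.476,-1.433,0],[0.571,-1.72,0],[0.667,-2.007,0],[0.762,-2.293,0]], gripper=[0,0,0,0,0,0,0,0])

```text
time: 21.85
ee_pos: [0.5069, -0.0577, 0.1207]
tcp_rot: [180.0, -0.0, 28.7]
wrist_force: [-0.2, -0.5, -3.4]
opening: 0.0114
```

Call:
step_arm(dr=[[0,0,0],[0,0,0],[0,0,0],[0,0,0],[0,0,0],[0,0,0],[0,0,0],[0,0,0]], xyz=[[0.089,-0.269,0],[0.167,-0.502,0],[0.232,-0.699,0],[0.286,-0.86,0],[0.327,-0.986,0],[0.357,-1.075,0],[0.375,-1.129,0],[0.381,-1.147,0]], gripper=[0,0,0,0,0,0,0,0])

```text
time: 22.65
ee_pos: [0.4985, -0.011, 0.1207]
tcp_rot: [180.0, 0.0, 28.7]
wrist_force: [-0.4, 0.8, -3.5]
opening: 0.0113
```

Call:
step_arm(dr=[[0,0,0],[0,0,0],[0,0,0],[0,0,0],[0,0,0],[0,0,0],[0,0,0],[0,0,0]], xyz=[[0,0,0],[0,0,0],[0,0,0],[0,0,0],[0,0,0],[0,0,0],[0,0,0],[0,0,0]], gripper=[0,0,0,0,0,0,0,0])

```text
time: 23.45
ee_pos: [0.4985, -0.0111, 0.1207]
tcp_rot: [180.0, -0.0, 28.7]
wrist_force: [-0.6, 0.1, -2.3]
opening: 0.0111
```

```bash
python3 -c "
from h import *
look('d1',('scene','wrist','top'),c3=[.54,.0,.1],half=(75,55))
a=cv2.imread('pics/d1_scene.png');b=cv2.imread('pics/d1_wrist.png')
cv2.imwrite('pics/d1.png',np.hstack([cv2.resize(a,(400,300)),cv2.resize(b,(400,300))]))
w=pickle.load(open('d1_wrist.pkl','rb'));s=pickle.load(open('d1_scene.pkl','rb'))
tp=[.4975,-.0127,np.radians(28.7)]
for L in [[.05,0,.019],[.075,.035,.006],[.075,-.035,.006],[-.075,.035,.006]]:
  X=W(tp,[L])[0]+[0,0,.126];print(L,pf(w,X).round(1),proj(s,[X]).round(1))
from workcell import bot
for c in(w,s):
  for r in bot.regions_of(c,'ball_center')[:2]+bot.regions_of(c,'tray')[:1]:print(r['p'],r['box'])
"
```

```text
23.45 [ 0.4985 -0.0111  0.1207] [180.    -0.    28.69] [-0.6  0.1 -2.3] 0.011107602409964633
[0.05, 0, 0.019] [258.2 171.4] [[258.8 162. ]]
[0.075, 0.035, 0.006] [191.8 120.4] [[273.9 176.5]]
[0.075, -0.035, 0.006] [324.  120.6] [[240.  173.1]]
[-0.075, 0.035, 0.006] [209.4 336.7] [[283.1 132.3]]
0.65 [249.1, 173.7, 47.3, 43.2]
0.67 [255.6, 229.1, 127.0, 223.0]
0.41 [260.8, 162.3, 4.8, 8.6]
0.74 [264.6, 151.1, 44.1, 51.6]
```

View pics/d1_scene.png

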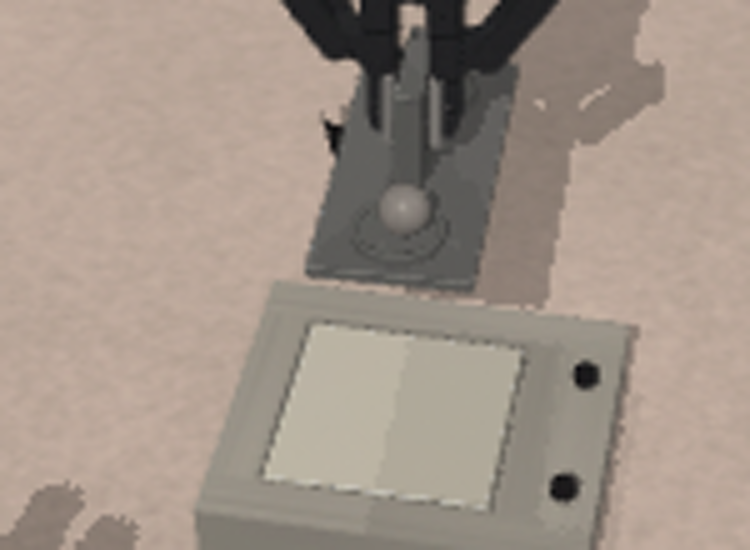

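View pics/d1_wrist.png

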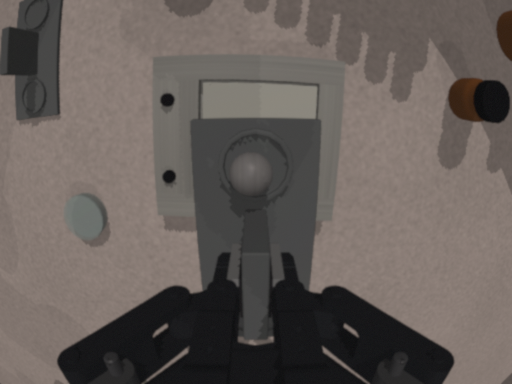

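```bash
python3 -c "
from h import *
w=pickle.load(open('d1_wrist.pkl','rb'));s=pickle.load(open('d1_scene.pkl','rb'))
u=proj(s,[[.54,.0,.1]])[0];x,y=int(u[0])-75,int(u[1])-55
f=lambda a,b:(a/5+x-.4,b/5+y-.4)
print(f(404,209),f(475,288),f(305,270))
st=[.5414,.0113,.4619]
X,e=tri([ray(w,(250,173),True),ray(s,f(404,209))]);print('ball',X,e)
d=X[:2]-st[:2];c,sn=np.cos(st[2]),np.sin(st[2]);print('in station',c*d[0]+sn*d[1],-sn*d[0]+c*d[1])
for n,a,b in(('c1',(191.5,119.5),(475,285)),('c2',(321,120),(305,268))):
  print(n,tri([ray(w,a,True),ray(s,f(*b))]))
t=cv2.imread('pics/d1_top_full.png');cv2.imwrite('pics/d1t.png',cv2.resize(t[100:300,170:400],None,fx=3,fy=3))
"
```

```text
(260.40000000000003, 161.4) (274.6, 177.2) (240.6, 173.6)
ball [0.53935237 0.01441316 0.14697094] [np.float64(0.00033777111911230504), np.float64(0.000337771119112225)]
in station -0.0004456708702936206 0.0036994530988829306
c1 (array([0.54634522, 0.05484856, 0.13183837]), [np.float64(0.000633725121565816), np.float64(0.0006337251215658906)])
c2 (array([ 0.57960468, -0.00595813,  0.13219021]), [np.float64(0.0002247938216553052), np.float64(0.00022479382165537787)])
```

View pics/d1t.png

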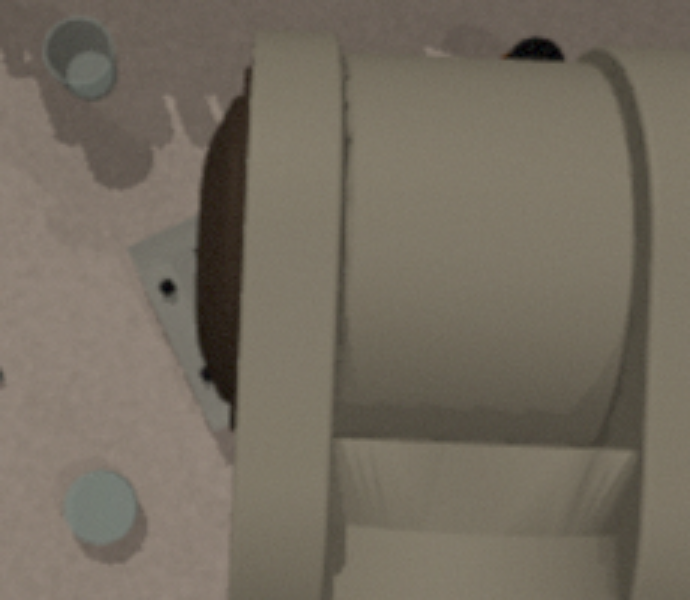

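Call:
step_arm(dr=[[0,0,0],[0,0,0],[0,0,0],[0,0,0],[0,0,0],[0,0,0],[0,0,0],[0,0,0]], xyz=[[0,0.005,0.005],[0,0.015,0.015],[0,0.03,0.03],[0,0.045,0.05],[0,0.06,0.07],[0,0.07,0.08],[0,0.075,0.08],[0,0.075,0.08]], gripper=[0,0,0,0,0,0,0,0])

```text
time: 24.6
ee_pos: [0.4999, -0.0138, 0.1174]
tcp_rot: [-180.0, 0.0, 28.7]
wrist_force: [0.4, 0.3, -3.0]
opening: 0.0114
```

Call:
step_arm(dr=[[0,0,0],[0,0,0],[0,0,0],[0,0,0],[0,0,0],[0,0,0],[0,0,0],[0,0,0]], xyz=[[0,0,0],[0,0,0],[0,0,0],[0,0,0],[0,0,0],[0,0,0],[0,0,0],[0,0,0]], gripper=[0,0,0,0,0,0,0,0])

```text
time: 25.4
ee_pos: [0.4999, -0.0137, 0.1175]
tcp_rot: [-180.0, 0.0, 28.7]
wrist_force: [-0.3, -0.1, -3.2]
opening: 0.0115
```

```bash
python3 -c "
from h import *
look('e1',('scene','wrist'),c3=[.54,.0,.1],half=(75,55))
a=cv2.imread('pics/e1_scene.png');b=cv2.imread('pics/e1_wrist_full.png')[90:250,150:363]
cv2.imwrite('pics/e1.png',np.hstack([cv2.resize(a,(400,300)),cv2.resize(b,(400,300))]))
"
```

```text
25.4 [ 0.4999 -0.0137  0.1175] [-180.      0.     28.69] [-0.3 -0.1 -3.2] 0.011464113130706974
```

View pics/e1.png

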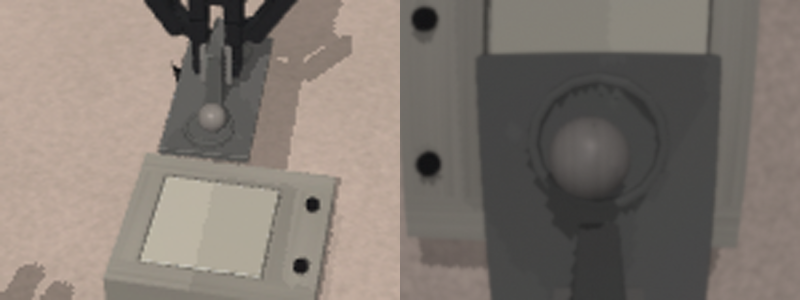

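```bash
python3 -c "
from h import *
w=pickle.load(open('e1_wrist.pkl','rb'));s=pickle.load(open('e1_scene.pkl','rb'))
u=proj(s,[[.54,.0,.1]])[0];x,y=int(u[0])-75,int(u[1])-55
k=750/400
X,e=tri([ray(w,(150+190/400*213,90+157/300*160),True),ray(s,(211*k/5+x-.4,117*k/5+y-.4))]);print(X,e)
st=[.5414,.0113,.4619]
d=X[:2]-st[:2];c,sn=np.cos(st[2]),np.sin(st[2]);print('in station',c*d[0]+sn*d[1],-sn*d[0]+c*d[1])
from workcell import bot
o=bot.get_obs();print(o['qd'].round(2),o['time'])
bot.job_done()
"
```

```text
[0.53995918 0.01057977 0.13984345] [np.float64(0.00048089929107816365), np.float64(0.0004808992910782155)]
in station -0.001610800212293561 -2.651609104731387e-06
[-0.07  0.07 -0.01 -0.14 -0.09  0.02] 25.5
the job is handed in; nothing more can be done
```

The plate is seated and the ball tray is held over it, level and at rest. I handed the job in at 25.5 s of the 64 s allowed.

- **Plate:** I pressed the raised end down with the shut fingers until it bottomed. The force rose to about 21 N with no further travel. A picture taken after I lifted off shows the plate flush, with even gaps all round.
- **Carry:** I gripped the tray with the ball by its fin at 60 N and moved it slowly to the viewing base. The spare tray and the other things were not touched.
- **Last checks:**
  - The ball is in its pocket, about 2 mm from the middle of the plate, measured from the scene and wrist pictures.
  - The tray's underside is about 95 mm above the plate, estimated from the lift height. The tool is vertical, and the joints read at rest to within noise.
- **What disagreed:**
  - The shut fingertips met the plate about 25 mm higher than the reported TCP height would give. I found this from contact and the pictures and used it to set the grip height.
  - The last picture fix puts the ball centre at z = 0.140 m, while the arm's height implies about 0.142 m. That is within calibration error.
  - The top camera could not be used for the final check because the arm blocked its view.

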